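# Clamp the sugar hopper and hold its shutter open at the mark

### The job

The empty sugar hopper is about to be brushed out from above: first swing the blue-gripped clamp arm over centre so that it lies down on the hopper's ear, then draw the spring-return shutter out by its black post until the yellow pointer stands over the red mark, and keep it there. Finish while still holding the post, with the pointer steady on the mark and the clamp still down; leave the hopper in its seat and do not disturb the butter, the drum or the pastry ring nearby.

Things in the scene. Friction and masses are not known exactly. Their poses are not given: they have to be found in the camera images.
- stand: Fixed stand: dark foot plate 280 x 200 mm (x -160 to +120, y -105 to +95 mm) with a white hopper seat. Origin at worktop height on the shutter's centre line; z up, +x points from the post to the hopper, the shutter pulls out along -x. Its yaw varies. Hopper centre at x = +50 mm, its rim 109 mm above the worktop; clamp on the -y side.
- shutter: Steel shutter slide with its black grip post and yellow pointer. Moves only along the stand's -x, 0 to 85 mm out; a spring draws it home: about 4 N at home, 0.8 N more for each 10 mm pulled. Origin at worktop height straight below the post; axes parallel to the stand's.
- handle (a point): On the axis of the shutter's upright black round post, 90 mm above the worktop. Its grip is 22 mm in diameter, from 60 to 115 mm above the worktop, free all round. Starts at home, at x = -60 mm of the stand, 60 mm in front of the hopper's rim. Axes parallel to the stand's.
- pointer (a point): Point on the thin yellow pointer (3 mm wide) that sticks out of the shutter on the stand's +y side and passes above the red mark; 65 mm to the +y side of the post's axis, at the same x as the post, 31 mm above the worktop. Axes parallel to the stand's.
- mark (a point): Centre of the top of the red mark, a block 12 mm wide along the stand's x, 46 mm along y, on a white scale strip on the +y side, 25 mm above the worktop. Its place varies: 35 to 65 mm out from the pointer's home; it stays put. The pointer is on the mark when it is over the red, within 6 mm either way along x. Axes parallel to the stand's.
- clamp: Clamp arm, 0.25 kg, on a level pivot along the stand's y; origin on the pivot. Bar 8 x 16 mm, blue grip at its end, rubber foot half-way. Starts leaning 13 to 20 degrees back of upright (to +x); the stop is at 20. Damped; falls by its own weight to either side once 15 degrees past upright. Closes toward -x, through 110 degrees from the stop, until it lies level with its foot on the hopper's ear.
- clamp_grip (a point): Middle of the blue grip of the clamp arm, on the arm's axis, 100 mm from the pivot; the grip is 20 mm in diameter and 45 mm long, its end 122 mm from the pivot. About 160 mm above the worktop at the start, about 66 mm when the clamp is down.
- clamp_pivot (a point): Axis of the clamp arm's pivot, fixed to the stand 40 mm along +x and 85 mm along -y from its origin, 66 mm above the worktop. Axes parallel to the stand's.
- hopper: Loose empty open-topped square steel hopper, 0.4 to 0.85 kg, resting in the seat between low lugs: flange 120 x 120 mm, walls 90 x 90 mm, rim 100 x 100 mm and 64 mm above its underside. Origin at the centre of its underside, 45 mm above the worktop; axes parallel to the stand's.
- hopper_mid (a point): Centre of the hopper, 30 mm above its underside.
- ear (a point): Point on top of the hopper's flat ear (26 x 46 mm, 4 mm thick) that sticks out on the stand's -y side, about where the clamp's foot lands, 49 mm above the worktop.
- butter_mid (a point): Centre of the wrapped butter stick, 33 x 120 x 32 mm, loose; leave alone.
- drum_mid (a point): Centre of the yellow card drum with a white lid, 75 mm in diameter, 96 mm high, loose; leave alone.
- ring_mid (a point): Centre of the plain steel pastry ring, 71 mm in diameter, 30 mm high, loose; leave alone.

How it is judged:
By the outcome, as a careful person would: the job done as asked, in the order asked, and still so for the second after the job is handed in, while the arm keeps its last pose, push and grip.
It also fails if it takes over 40 s, if anything falls off the work surface, if the arm or the gripper's body presses on something with over 40 N, if the wrist force passes 120 N, or if a joint passes its speed limit or range.

### The arm

A 7-joint arm with a two-finger parallel gripper is mounted at the origin on a cart in front of the work surface, level with it; the furniture and walls round the work are solid. World frame = base frame: x ahead of the robot, y to its left, z up, the work surface at z = 0. Lengths are in m, angles in degrees, forces in N, time in s.
With the tool pointing down it reaches from about 0.4 to 0.875 m from the base axis. Payload 6.5 kg.
Tool frame: the origin (TCP) lies at the very end of the fingers, on their centre line; the grasp point (between the pads) lies 19 mm behind it (robot.grip_point_offset is the distance from the TCP to the grasp point, in m); x points along the fingers, y is the direction in which the jaws open and shut, and the axes are right-handed (so a half turn about x gives the same grasp; the last joint's range is limited). The gripper opens to 85 mm and grips with 20 to 120 N. Pads are 22 mm wide; open, the fingers measure 114 mm over their backs; the gripper's body (76 mm by 85 mm) begins 54 mm behind the grasp point. The pads swing forward as they close: fully open they stand 13 mm farther back than shut.
Start: joints at [69.431, 30.733, -0.252, 88.115, 0.149, 61.152, -4.079], TCP at [0.188, -0.622, 0.231] pointing down, gripper open.
Joint ranges: [-154.64, 154.64], [-21.42, 123.67], [-72.66, 72.17], [13.99, 137.28], [-74.86, 254.86], [10.95, 109.41], [-158.01, 158.01]. Speed limits (degrees/s): [136.94, 136.94, 180, 180, 180, 180, 180].

### API

Orientations are given as a 3x3 rotation matrix whose columns are the frame's x, y, z axes.
In Python, from bench import robot gives the robot as it stands. The module is installed in compiled form; this text tells all that it offers.
- The arm moves only by the tool play_rows, never from a script. Its argument "deltas" is a list that holds one entry, the list of rows, each a list of 7 numbers: the finger opening in m, from 0 to 0.0854, then the shift along the tool's x, y, z in m, then the turn, a rotation vector about the tool's x, y, z in rad. A call has 1 to 20 rows; each row shifts and turns the pose as measured when the row begins, along the tool's axes as they then stand; what a row does not reach is not made up. A row lasts 1/8 s, in which the tool goes at most 62.5 mm and 10.7 degrees, less where a joint would pass 70% of its speed; a pose out of reach is approached as far as the arm can. A call is refused whole if a number of a shift passes 0.0625 or a number of a turn 0.188, either way. A call with a gripper value outside its range is refused whole. The fingers move at their own pace and stop on an object; "newtons" is the grip in N (left out, the last holds). Time passes only in rows, so rows that do not move let the fingers close. It gives the time, the measured TCP pose, the force and the opening at its end, in the units of the state.
- robot.state(): the state, without advancing time (a new reading comes with each control period).
- robot.get_image(name): name is "scene" or "top" or "wrist"; returns the picture (400x640x3 uint8, red, green, blue); there is no depth.
- robot.camera_info(name): a dict with "fx", "fy", "cx", "cy" (pixels), "R" (3x3) and "t" (3): a world point X has camera coordinates R X + t; the wrist camera has in their place "T_tool_cam" (4x4, takes a point from camera to tool coordinates, whose origin is the TCP and whose axes are the tool frame's). Camera axes: x right, y down, z forward; pixel columns grow to the right and rows downward; lengths in m; the calibration is good to about 2 mm. A picture is of the moment at which its call begins: read the wrist's pose just before it. camera_info takes no time and is no camera call.
- robot.sign_off(): hands the job in, once; it reports no verdict.
The state is a dict: "time": time; "qpos": joint angles; "joint_vel": joint speeds; "joint_efforts": joint torques, N m; "tcp_pos": TCP position; "eef_rot": TCP orientation; "contact_force": force on the tool from outside, world axes, zero at the start; "wrist_torque": the same for the moment, N m; "width": finger opening in m.
Only numpy, scipy, OpenCV 4.12 (cv2) and the standard library are available. Lean on these libraries where they do the work, as an engineer would, in place of code of your own. Each camera call takes 0.05 s, during which the arm holds its last target.

## Working session

There is one attempt and no reset: what is moved stays moved. The work goes in short steps, Python scripts to look and compute and a tool call to move; the robot and the scene stay as the last step left them, time stands still between calls to the robot, and variables do not carry over. Pictures are saved under pics/ and viewed, and the job is handed in when it is done.

Besides the shell and the picture viewer there is one more tool, called after "Call:" in YAML: its name, and indented under it one key for each argument. play_rows: Moves the arm, as the interface text tells. Its arguments: {"type":"object","properties":{"deltas":{"type":"array","items":{"type":"array","items":{"type":"array","items":{"type":"number"}}}},"newtons":{"type":"number"}},"required":["deltas"]}

```bash
mkdir -p pics; python3 - <<'E'
from bench import robot
import cv2
for n in ["scene","top"]:
    im=robot.get_image(n); cv2.imwrite(f"pics/{n}0.png",cv2.cvtColor(im,cv2.COLOR_RGB2BGR))
    print(n,robot.camera_info(n))
print(robot.camera_info("wrist"))
s=robot.state();print(s)
E
```

```text
scene {'fx': 364.6623441064873, 'fy': 364.6623441064873, 'cx': 321.4644468768523, 'cy': 202.6868352842336, 'R': array([[-0.80971787, -0.58680414, -0.00422741],
       [-0.40825533,  0.56848791, -0.71424721],
       [ 0.42152645, -0.57661287, -0.69988074]]), 't': array([0.50530089, 0.29572231, 0.83045694])}
top {'fx': 426.39671075589143, 'fy': 426.39671075589143, 'cx': 320.15821763381894, 'cy': 202.39165579094242, 'R': array([[ 2.08954527e-02, -9.99771986e-01,  4.39955315e-03],
       [-9.85453059e-01, -2.13381308e-02, -1.68602942e-01],
       [ 1.68658376e-01, -8.12518322e-04, -9.85674232e-01]]), 't': array([0.04618309, 0.59075816, 1.21978597])}
{'fx': 302.6785084410104, 'fy': 302.6785084410104, 'cx': 325.2930785998698, 'cy': 197.73514397038997, 'T_tool_cam': array([[ 3.09889357e-04, -2.73684791e-01,  9.61819390e-01,
        -1.43136554e-01],
       [ 9.99999477e-01, -8.52594544e-04, -5.64795594e-04,
        -7.31111635e-04],
       [ 9.74617929e-04,  9.61819062e-01,  2.73684384e-01,
        -6.92775006e-02],
       [ 0.00000000e+00,  0.00000000e+00,  0.00000000e+00,
         1.00000000e+00]])}
{'time': 0.1, 'qpos': array([69.43112082, 30.77609713, -0.25633378, 88.16352601,  0.15063134,
       61.15192017, -4.07949303]), 'joint_vel': array([ 0.00168935,  0.00103439, -0.03023785, -0.17128984,  0.0851288 ,
       -0.01679187, -0.0491284 ]), 'joint_efforts': array([ 2.32433318e-03, -5.84569359e+01,  1.05193187e+00, -2.59777880e+01,
        1.26946665e-02,  4.59618430e-03, -5.48068590e-05]), 'tcp_pos': array([ 0.18744672, -0.6217998 ,  0.23047739]), 'eef_rot': array([[-5.77674483e-04,  2.88739082e-01, -9.57407650e-01],
       [ 1.48341400e-03, -9.57406509e-01, -2.88739633e-01],
       [-9.99998733e-01, -1.58702943e-03,  1.24749714e-04]]), 'contact_force': array([ 0.03419039,  0.22569237, -0.68942689]), 'wrist_torque': array([ 0.00533811,  0.0025916 , -0.00796071]), 'width': 0.08524453583743613}
```

View pics/scene0.png

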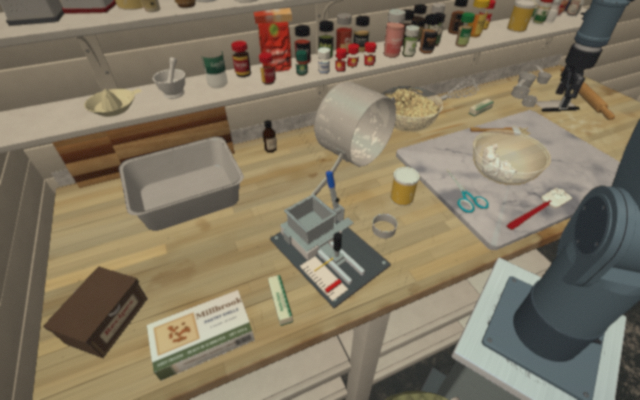

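View pics/top0.png

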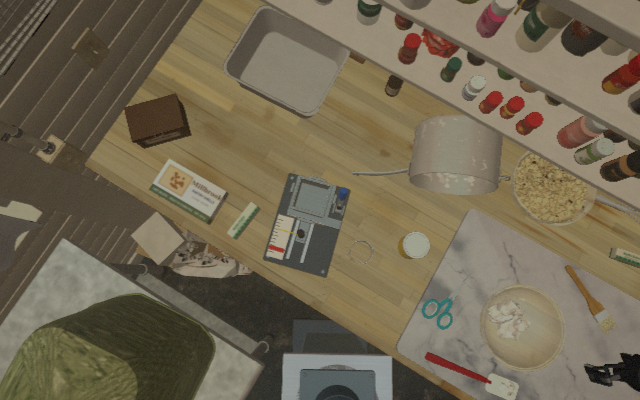

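```bash
python3 - <<'E'
import cv2
a=cv2.imread("pics/top0.png")[160:290,240:380]; cv2.imwrite("pics/t1.png",cv2.resize(a,None,fx=5,fy=4.6,interpolation=cv2.INTER_CUBIC)[:598])
a=cv2.imread("pics/scene0.png")[150:320,250:420]; cv2.imwrite("pics/s1.png",cv2.resize(a,None,fx=3.5,fy=3.5,interpolation=cv2.INTER_CUBIC))
E
```

```text
(no output)
```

View pics/t1.png

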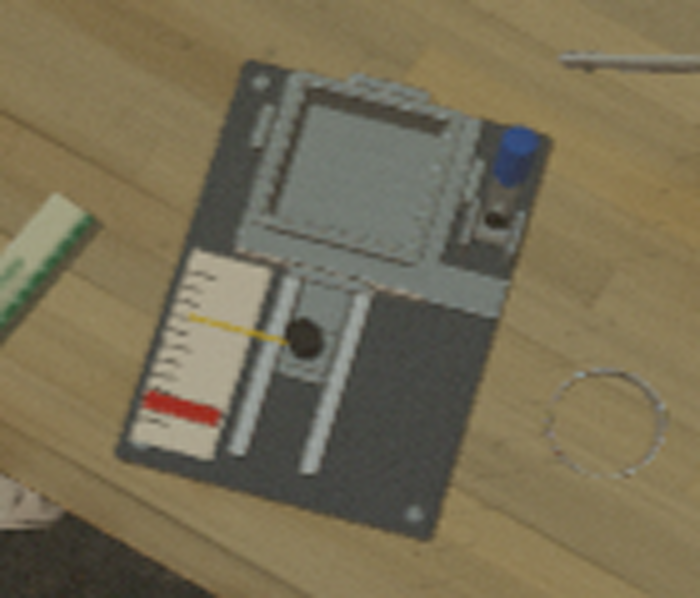

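View pics/s1.png

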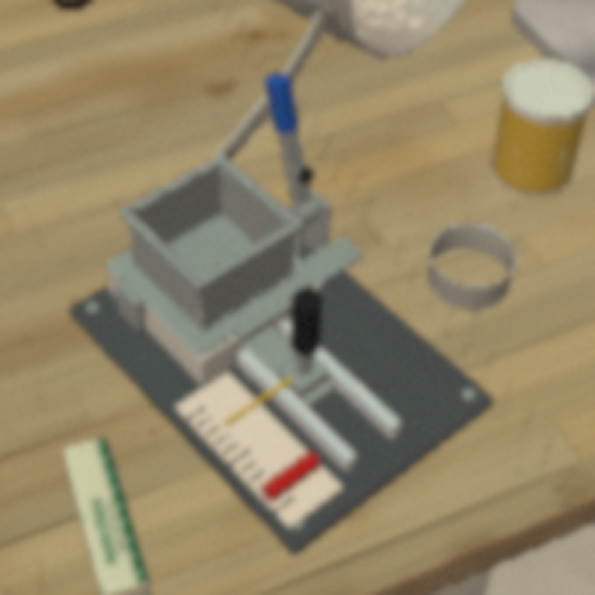

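```bash
cat > h.py <<'E'
import numpy as np
from bench import robot
C={n:robot.camera_info(n) for n in["scene","top"]}
def proj(n,X):
    c=C[n];p=np.array(c["R"])@X+c["t"];return np.array([c["fx"]*p[0]/p[2]+c["cx"],c["fy"]*p[1]/p[2]+c["cy"]])
def ray(n,uv,z):
    c=C[n];R=np.array(c["R"]);d=R.T@np.array([(uv[0]-c["cx"])/c["fx"],(uv[1]-c["cy"])/c["fy"],1]);o=-R.T@np.array(c["t"])
    return o+d*(z-o[2])/d[2]
def S(p,l):
    c,s=np.cos(p[2]),np.sin(p[2]);return np.array([p[0]+c*l[0]-s*l[1],p[1]+s*l[0]+c*l[1],l[2]])
T=lambda u,v:(240+u/5,160+v/4.6)
Q=lambda u,v:(250+u/3.5,150+v/3.5)
E
python3 - <<'E'
from h import *
from scipy.optimize import least_squares
def model(p):
    pz,m,a=p[3:6]
    pl=lambda x,y:(x,y,pz)
    mk=(-.06-m,.065,.025); ge=(.04+.122*np.sin(a),-.085,.066+.122*np.cos(a))
    return [("top",T(250,62),pl(.12,.095)),("top",T(552,132),pl(.12,-.105)),("top",T(432,540),pl(-.16,-.105)),("top",T(118,455),pl(-.16,.095)),
    ("scene",Q(72,305),pl(.12,.095)),("scene",Q(297,550),pl(-.16,.095)),("scene",Q(490,400),pl(-.16,-.105)),
    ("top",T(183,409),mk),("scene",Q(292,478),mk),("scene",Q(307,294),(-.06,0,.115)),("top",T(305,335),(-.06,0,.115)),
    ("scene",Q(122,210),(.1,.05,.109)),("scene",Q(207,318),(0,.05,.109)),("scene",Q(302,225),(0,-.05,.109)),("scene",Q(220,163),(.1,-.05,.109)),
    ("scene",Q(277,76),ge),("top",T(520,134),ge)]
def f(p): return np.concatenate([proj(n,S(p,l))-uv for n,uv,l in model(p)])
r=least_squares(f,[.55,0,-.2,.008,.05,.28],loss="soft_l1")
p=r.x;print(p,np.rad2deg(p[[2,5]]))
for (n,uv,l),e in zip(model(p),f(p).reshape(-1,2)):print(n,np.round(l,3),e.round(2))
for l in [(-.06,0,.09),(.04,-.085,.066),(.05,0,.1),(-.06-p[4],0,.09)]:print(l,S(p,l))
print(ray("top",(360,250),.015),ray("top",(415,245),.096),ray("top",(243,219),.032), ray("top",(354,173),.1),ray("top",(354,173),.2))
E
```

```text
[ 0.54962514  0.0969617  -0.25298699  0.00661028  0.0601686   0.30819195] [-14.495087    17.65809799]
top [0.12  0.095 0.007] [-1.35 -1.01]
top [ 0.12  -0.105  0.007] [0.19 0.84]
top [-0.16  -0.105  0.007] [-0.03  0.5 ]
top [-0.16   0.095  0.007] [-1.23  0.73]
scene [0.12  0.095 0.007] [-1.18  1.06]
scene [-0.16   0.095  0.007] [0.03 0.44]
scene [-0.16  -0.105  0.007] [ 2.14 -0.61]
top [-0.12   0.065  0.025] [-1.48  0.28]
scene [-0.12   0.065  0.025] [ 0.17 -1.25]
scene [-0.06   0.     0.115] [ 0.54 -0.03]
top [-0.06   0.     0.115] [-0.56 -0.1 ]
scene [0.1   0.05  0.109] [-1.03 -0.77]
scene [0.    0.05  0.109] [-2.   -9.63]
scene [ 0.    -0.05   0.109] [ 1.04 -1.57]
scene [ 0.1   -0.05   0.109] [ 0.55 -3.86]
scene [ 0.077 -0.085  0.182] [-0.44 -0.64]
top [ 0.077 -0.085  0.182] [0.13 0.56]
(-0.06, 0, 0.09) [0.49153499 0.11197952 0.09      ]
(0.04, -0.085, 0.066) [0.56707666 0.00465545 0.066     ]
(0.05, 0, 0.1) [0.59803359 0.08444685 0.1       ]
(np.float64(-0.12016859610696475), 0, 0.09) [0.43328161 0.12703954 0.09      ]
[ 0.45310691 -0.06403631  0.015     ] [ 0.46556049 -0.21148324  0.096     ] [0.53720859 0.28898544 0.032     ] [ 0.66950554 -0.03734782  0.1       ] [ 0.64503767 -0.02926625  0.2       ]
```

```bash
python3 - <<'E'
from h import *
p=[.5496,.0970,-.2530]
from scipy.optimize import least_squares
# handle: tip ; line match: for heights of top tip, project in scene
for z in [.08,.12,.16,.2,.25]:
    a=ray("top",(353,173),z);b=ray("top",(408,173),z)
    f=lambda X:((proj("scene",X)-[250,150])*3.5).round()
    print(z,a,f(a),b,f(b))
for uv in [(412,130),(412,185),(460,195)]:print(ray("top",uv,.1))
print(S(p,(.115,-.085,.16)),S(p,(.07,-.085,.16)),S(p,(0.0,-.085,.16)))
E
```

```text
0.08 [ 0.67433446 -0.03602121  0.08      ] [227. 117.] [ 0.67789243 -0.19797475  0.08      ] [329.  21.]
0.12 [ 0.66454943 -0.03288494  0.12      ] [233.  87.] [ 0.66799091 -0.18953596  0.12      ] [334.  -7.]
0.16 [ 0.6547644  -0.02974866  0.16      ] [240.  55.] [ 0.65808939 -0.18109718  0.16      ] [341. -36.]
0.2 [ 0.64497937 -0.02661239  0.2       ] [247.  20.] [ 0.64818787 -0.1726584   0.2       ] [347. -68.]
0.25 [ 0.63274809 -0.02269205  0.25      ] [257. -26.] [ 0.63581097 -0.16210992  0.25      ] [ 356. -110.]
[ 0.8033979 -0.2073583  0.1      ]
[ 0.63766916 -0.20479975  0.1       ]
[ 0.61132353 -0.34230349  0.1       ]
[ 0.63966276 -0.0140797   0.16      ] [ 0.5960953  -0.00281577  0.16      ] [0.52832369 0.0147059  0.16      ]
```

```bash
python3 - <<'E'
import cv2
a=cv2.imread("pics/scene0.png")[70:240,270:420]; cv2.imwrite("pics/s2.png",cv2.resize(a,None,fx=3.5,fy=3.5,interpolation=cv2.INTER_CUBIC))
E
```

```text
(no output)
```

View pics/s2.png

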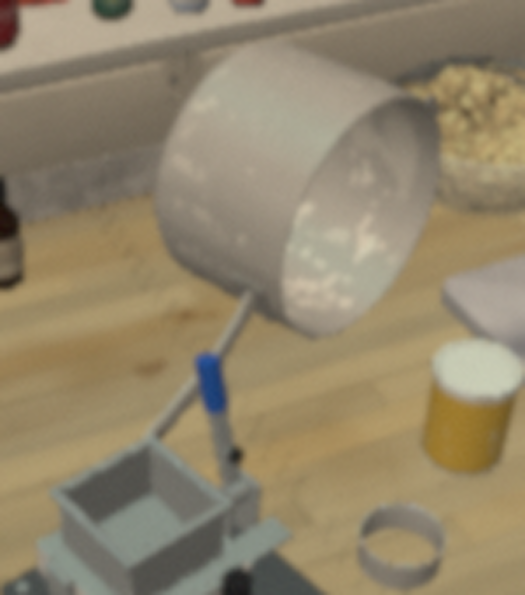

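Call:
play_rows:
  deltas:
    - [[0.0,-0.009,0,0,-0.171,0,0],[0.0,-0.009,0,0,-0.171,0,0],[0.0,-0.009,0,0,-0.171,0,0],[0.0,-0.009,0,0,-0.171,0,0],[0.0,-0.009,0,0,-0.171,0,0],[0.0,-0.009,0,0,-0.171,0,0]]
  newtons: 30

```text
time: 0.85
tcp_pos: [0.1866, -0.6193, 0.2817]
eef_rot: [[-0.004, 0.976, -0.217], [0.009, -0.217, -0.976], [-1.0, -0.006, -0.008]]
contact_force: [-0.2, -0.3, -0.1]
width: -0.0002
```

```bash
cat >> h.py <<'E'
P=[.5496,.0970,-.2530]
def go(w):
    s=robot.state();d=np.array(w)-s["tcp_pos"];R=np.array(s["eef_rot"])
    print("t",s["time"],"tcp",s["tcp_pos"].round(4),"yaw",np.rad2deg(np.arctan2(R[1,1],R[0,1])).round(2),"F",s["contact_force"].round(1),"w",s["width"].round(4),"q",np.round(s["qpos"],0))
    print("R x",R[:,0].round(4)); print("tool delta",(R.T@d).round(4))
E
python3 -c "
from h import *
go((.35,-.3,.29));go((.45,-.05,.29));go(S(P,(.115,-.085,.25)))"
```

```text
Traceback (most recent call last):
  File "h.py", line 16, in go
    print("t",s["time"],"tcp",s["tcp_pos"].round(4),"yaw",np.rad2deg(np.arctan2(R[1,1],R[0,1])).round(2),"F",s["contact_force"].round(1),"w",s["width"].round(4),"q",np.round(s["qpos"],0))
                                                                                                                                             ^^^^^^^^^^^^^^^^
AttributeError: 'float' object has no attribute 'round'
```

```bash
sed -i 's/s\["width"\].round(4)/round(s["width"],4)/' h.py
python3 -c "
from h import *
go((.35,-.3,.29));go((.45,-.05,.29));go(S(P,(.115,-.085,.25)))"
```

```text
t 0.85 tcp [ 0.1866 -0.6193  0.2817] yaw -12.54 F [-0.2 -0.3 -0.1] w -0.0002 q [ 78.  29. -13.  84.   7.  68.  51.]
R x [-0.0041  0.0095 -0.9999]
tool delta [-0.0059  0.0901 -0.3472]
t 0.85 tcp [ 0.1866 -0.6193  0.2817] yaw -12.54 F [-0.2 -0.3 -0.1] w -0.0002 q [ 78.  29. -13.  84.   7.  68.  51.]
R x [-0.0041  0.0095 -0.9999]
tool delta [-0.004   0.1335 -0.6129]
t 0.85 tcp [ 0.1866 -0.6193  0.2817] yaw -12.54 F [-0.2 -0.3 -0.1] w -0.0002 q [ 78.  29. -13.  84.   7.  68.  51.]
R x [-0.0041  0.0095 -0.9999]
tool delta [ 0.0356  0.311  -0.6889]
```

Call:
play_rows:
  deltas:
    - [[0.0,0,0.01,-0.039,0.017,0,0],[0.0,0,0.01,-0.039,0.017,0,0],[0.0,0,0.01,-0.039,0,0,0],[0.0,0,0.01,-0.039,0,0,0],[0.0,0,0.01,-0.039,0,0,0],[0.0,0,0.01,-0.039,0,0,0],[0.0,0,0.01,-0.039,0,0,0],[0.0,0,0.01,-0.039,0,0,0],[0.0,0,0.01,-0.039,0,0,0],[0.0,0,0.006,-0.038,0,0,0],[0.0,0,0.006,-0.038,0,0,0],[0.0,0,0.006,-0.038,0,0,0],[0.0,0,0.006,-0.038,0,0,0],[0.0,0,0.006,-0.038,0,0,0],[0.0,0,0.006,-0.038,0,0,0]]

```text
time: 2.72
tcp_pos: [0.4552, -0.074, 0.2821]
eef_rot: [[-0.009, 0.967, -0.256], [0.012, -0.256, -0.967], [-1.0, -0.012, -0.009]]
contact_force: [0.2, -0.6, -0.2]
width: 0.0002
```

```bash
python3 -c "
from h import *
go((.45,-.05,.29));go(S(P,(.115,-.085,.25)))"
```

```text
t 2.725 tcp [ 0.4552 -0.074   0.2821] yaw -14.82 F [ 0.2 -0.6 -0.2] w 0.0002 q [ 35.  12. -35. 110.   7.  61. -18.]
R x [-0.0094  0.0118 -0.9999]
tool delta [-0.0076 -0.0113 -0.022 ]
t 2.725 tcp [ 0.4552 -0.074   0.2821] yaw -14.82 F [ 0.2 -0.6 -0.2] w 0.0002 q [ 35.  12. -35. 110.   7.  61. -18.]
R x [-0.0094  0.0118 -0.9999]
tool delta [ 0.031   0.1633 -0.1049]
```

Call:
play_rows:
  deltas:
    - [[0.0,0,0.0,-0.035,0,0,0],[0.0,0,0.02,-0.035,0,0,0],[0.0,0,0.035,-0.033,0,0,0],[0.0,0.004,0.035,0,0,0,0],[0.0,0.004,0.035,0,0,0,0],[0.0,0.004,0.035,0,0,0,0],[0.0,0,0,0,0,0,0]]

```text
time: 3.6
tcp_pos: [0.6401, -0.009, 0.2657]
eef_rot: [[-0.014, 0.968, -0.251], [0.012, -0.251, -0.968], [-1.0, -0.016, -0.008]]
contact_force: [-0.1, -0.2, -0.7]
width: -0.0002
```

```bash
python3 -c "
from h import *
import cv2
go(S(P,(.115,-.085,.135)))
for n in ['wrist','top','scene']:
    cv2.imwrite(f'pics/{n}2.png',cv2.cvtColor(robot.get_image(n),cv2.COLOR_RGB2BGR))
a=cv2.imread('pics/scene2.png')[100:300,230:430];b=cv2.imread('pics/top2.png')[130:330,220:420]
cv2.imwrite('pics/c2.png',cv2.resize(cv2.hconcat([a,b]),None,fx=2,fy=2))
"
```

```text
t 3.6 tcp [ 0.6401 -0.009   0.2657] yaw -14.52 F [-0.1 -0.2 -0.7] w -0.0002 q [ 19.  32. -33.  85.  17.  68. -31.]
R x [-0.0136  0.0119 -0.9998]
tool delta [0.1306 0.003  0.006 ]
```

View pics/wrist2.png

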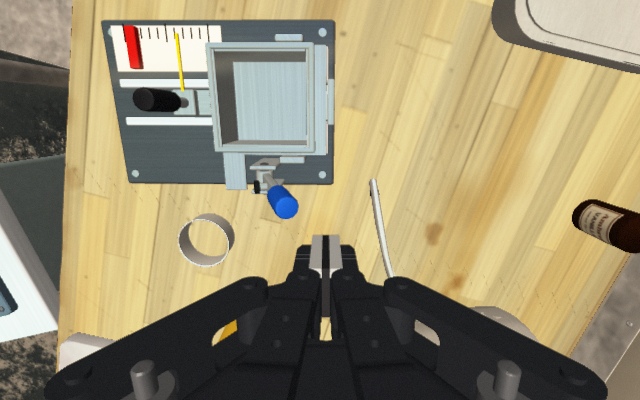

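View pics/c2.png

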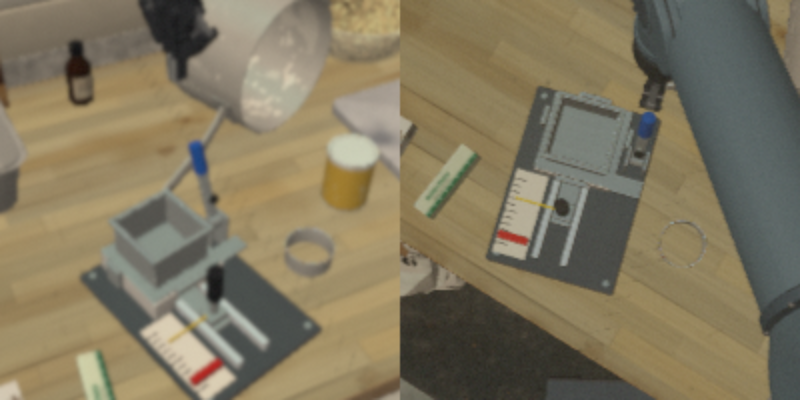

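```bash
cat >> h.py <<'E'
W=robot.camera_info("wrist")
def wproj(X,s=None):
    s=s or robot.state();T=np.array(W["T_tool_cam"]);Xt=np.array(s["eef_rot"]).T@(np.array(X)-s["tcp_pos"])
    c=T[:3,:3].T@(Xt-T[:3,3]);return np.array([W["fx"]*c[0]/c[2]+W["cx"],W["fy"]*c[1]/c[2]+W["cy"]])
E
python3 -c "
from h import *
from scipy.optimize import least_squares
obs=[((.12,.095,.0066),(334,20)),((-.16,.095,.0066),(102,21)),((-.16,-.105,.0066),(129,184)),((.12,-.105,.0066),(334,184)),
((-.06,0,.115),(144,100))]
s=robot.state()
m=lambda p:obs+[((-.06-p[3],.065,.025),(133,47)),((.04+.122*np.sin(p[4]),-.085,.066+.122*np.cos(p[4])),(289,205))]
f=lambda p:np.concatenate([wproj(S(p,l),s)-uv for l,uv in m(p)])
p0=np.array(P+[.06,.308]);print(f(p0).reshape(-1,2).round(1))
r=least_squares(f,p0,loss='soft_l1');print(r.x,f(r.x).reshape(-1,2).round(1))
"
```

```text
[[ 2.2  3.1]
 [ 2.6  3. ]
 [ 3.4  1.3]
 [ 0.7  2.2]
 [ 2.1  3. ]
 [-1.1  0.9]
 [-5.2  7. ]]
[ 0.54829745  0.10056204 -0.24780696  0.05578164  0.35835967] [[ 0.  -0.4]
 [ 0.1  0.9]
 [ 2.  -0.3]
 [-0.5 -0.4]
 [-0.6 -0.1]
 [-0.  -1.5]
 [ 0.1  2. ]]
```

Call:
play_rows:
  deltas:
    - [[0.0,0,0.012,0.004,0,0,0],[0.0,0.033,0,0,0,0.008,0],[0.0,0.033,0,0,0,0.004,0],[0.0,0.032,0,0,0,0,0],[0.0,0.03,0,0,0,0,0],[0.0,0,0,0,0,0,0]]

```text
time: 4.5
tcp_pos: [0.6494, -0.0147, 0.139]
eef_rot: [[-0.005, 0.969, -0.249], [0.021, -0.249, -0.968], [-1.0, -0.01, -0.019]]
contact_force: [-0.1, 0.2, 0.4]
width: 0.0001
```

```bash
sed -i 's/^P=.*/P=[.5490,.0990,-.2500]/' h.py; python3 -c "
from h import *
import cv2
go(S(P,(.02,-.085,.135)))
for n in ['wrist','top']:
    cv2.imwrite(f'pics/{n}3.png',cv2.cvtColor(robot.get_image(n),cv2.COLOR_RGB2BGR))
"
```

```text
t 4.5 tcp [ 0.6494 -0.0147  0.139 ] yaw -14.41 F [-0.1  0.2  0.4] w 0.0001 q [ 18.  40. -30.  91.  22.  55. -33.]
R x [-0.0047  0.0208 -0.9998]
tool delta [ 0.005  -0.1053 -0.    ]
```

View pics/wrist3.png

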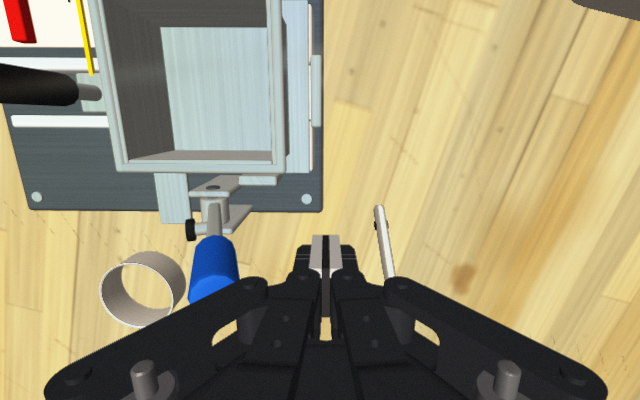

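Call:
play_rows:
  deltas:
    - [[0.0,0,-0.008,0,0,0,0],[0.0,0,-0.008,0,0,0,0],[0.0,0,-0.008,0,0,0,0],[0.0,0,-0.008,0,0,0,0],[0.0,0,-0.008,0,0,0,0],[0.0,0,-0.008,0,0,0,0]]

```text
time: 5.35
tcp_pos: [0.6065, -0.0016, 0.148]
eef_rot: [[0.012, 0.968, -0.249], [0.021, -0.25, -0.968], [-1.0, 0.006, -0.023]]
contact_force: [1.5, -2.1, 7.7]
width: 0.0001
```

```bash
python3 -c "
from h import *
import cv2
go(S(P,(.02,-.085,.135)))
for n in ['wrist']:
    cv2.imwrite(f'pics/{n}4.png',cv2.cvtColor(robot.get_image(n),cv2.COLOR_RGB2BGR))
"
```

```text
t 5.35 tcp [ 0.6065 -0.0016  0.148 ] yaw -14.45 F [ 1.5 -2.1  7.7] w 0.0001 q [ 19.  36. -32.  98.  21.  52. -35.]
R x [ 0.0119  0.0206 -0.9997]
tool delta [ 0.0125 -0.0607  0.0021]
```

View pics/wrist4.png

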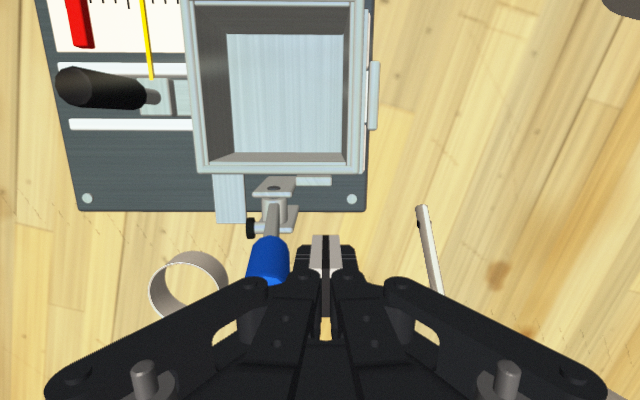

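Call:
play_rows:
  deltas:
    - [[0.0,-0.006,0.006,0,0,0,0],[0.0,-0.008,0,0,0,0,0],[0.0,0,-0.008,0,0,0,0],[0.0,0,-0.008,0,0,0,0],[0.0,0,-0.008,0,0,0,0],[0.0,0,-0.008,0,0,0,0]]

```text
time: 6.15
tcp_pos: [0.5772, 0.0055, 0.1622]
eef_rot: [[0.009, 0.968, -0.249], [0.021, -0.249, -0.968], [-1.0, 0.004, -0.022]]
contact_force: [0.8, -0.0, 0.7]
width: -0.0003
```

```bash
python3 -c "
from h import *
import cv2
go(S(P,(.02,-.085,.15)))
for n in ['wrist']:
    cv2.imwrite(f'pics/{n}5.png',cv2.cvtColor(robot.get_image(n),cv2.COLOR_RGB2BGR))
"
```

```text
t 6.15 tcp [0.5772 0.0055 0.1622] yaw -14.42 F [ 0.8 -0.   0.7] w -0.0003 q [ 20.  32. -33. 102.  20.  51. -36.]
R x [ 0.0091  0.0206 -0.9997]
tool delta [ 0.0121 -0.0305  0.0017]
```

View pics/wrist5.png

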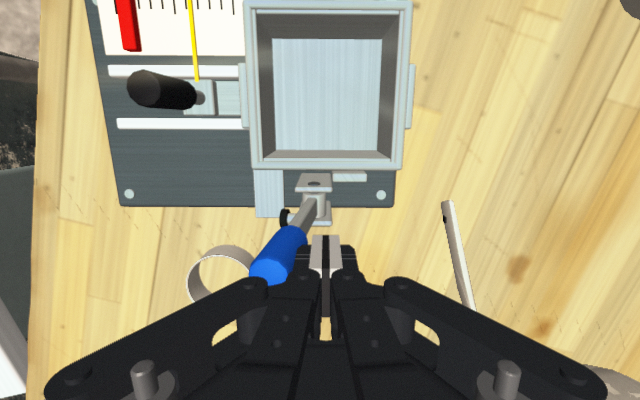

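Call:
play_rows:
  deltas:
    - [[0.0,0.001,-0.009,0,0,0,0],[0.0,0.002,-0.009,0,0,0,0],[0.0,0.002,-0.009,0,0,0,0],[0.0,0.002,-0.009,0,0,0,0],[0.0,0.0,0,0,0,0,0],[0.0,0.0,0,0,0,0,0]]

```text
time: 6.95
tcp_pos: [0.5378, 0.0157, 0.1541]
eef_rot: [[0.006, 0.969, -0.248], [0.02, -0.248, -0.969], [-1.0, 0.001, -0.021]]
contact_force: [0.3, 0.5, 0.4]
width: -0.0
```

```bash
python3 -c "
from h import *
import cv2
go(S(P,(.02,-.085,.15)))
for n in ['wrist']:
    cv2.imwrite(f'pics/{n}6.png',cv2.cvtColor(robot.get_image(n),cv2.COLOR_RGB2BGR))
"
```

```text
t 6.95 tcp [0.5378 0.0157 0.1541] yaw -14.36 F [0.3 0.5 0.4] w -0.0 q [ 20.  29. -33. 108.  20.  48. -37.]
R x [ 0.0063  0.0202 -0.9998]
tool delta [0.0041 0.0102 0.0016]
```

View pics/wrist6.png

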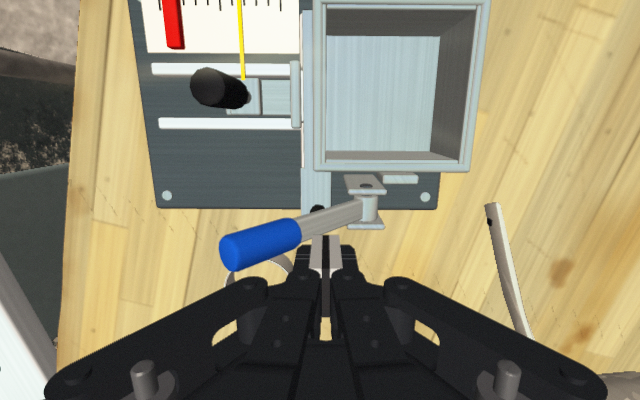

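Call:
play_rows:
  deltas:
    - [[0.0,-0.025,0,0,0,0,0],[0.0,-0.03,0,0,0,0,0],[0.0,-0.03,0,0,0,0,0],[0.0,0.0,0,0,0,0.012,-0.005],[0.05,0.0,0,0,0,0,0],[0.05,0.0,0,0,0,0,0],[0.05,0.0,0,0,0,0,0]]

```text
time: 7.88
tcp_pos: [0.5372, 0.0133, 0.2393]
eef_rot: [[0.001, 0.969, -0.249], [0.034, -0.249, -0.968], [-0.999, -0.007, -0.034]]
contact_force: [1.0, 0.0, -0.3]
width: 0.0499
```

```bash
python3 -c "
from h import *
import cv2
go(S(P,(-.06,.0,.24)))
for n in ['wrist','scene']:
    cv2.imwrite(f'pics/{n}7.png',cv2.cvtColor(robot.get_image(n),cv2.COLOR_RGB2BGR))
"
```

```text
t 7.875 tcp [0.5372 0.0133 0.2393] yaw -14.41 F [ 1.   0.  -0.3] w 0.0499 q [ 24.  23. -37. 103.  14.  58. -32.]
R x [ 0.0011  0.0344 -0.9994]
tool delta [ 0.0027 -0.0699 -0.0858]
```

View pics/wrist7.png

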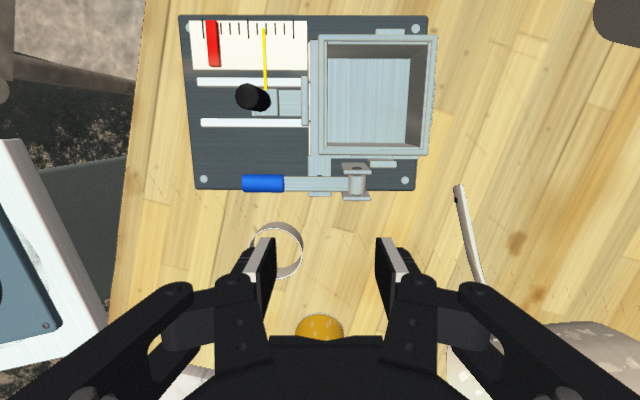

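```bash
python3 -c "
from h import *
from scipy.optimize import least_squares
obs=[((.12,.095,.0066),(428,17)),((-.16,.095,.0066),(179,16)),((-.16,-.105,.0066),(196,189)),((.12,-.105,.0066),(413,191)),
((-.06,.065,.031),(264.7,50)),((.1,.05,.109),(437,37)),((0,.05,.109),(317,38)),((0,-.05,.109),(319,157)),((.1,-.05,.109),(430,158))]
s=robot.state()
m=lambda p:obs+[((-.06-p[3],.065,.025),(212.5,44))]
f=lambda p:np.concatenate([wproj(S(p,l),s)-uv for l,uv in m(p)])
p0=np.array(P+[.058])
r=least_squares(f,p0,loss='soft_l1');print(r.x,f(r.x).reshape(-1,2).round(1))
p=r.x
print('post top pred',wproj(S(p,(-.06,0,.115))),'clamp end',wproj(S(p,(-.082,-.085,.066))),wproj(S(p,(.04,-.085,.066))))
go(S(p,(-.06,0,.24)))
"
```

```text
[ 0.55077649  0.09696673 -0.25490295  0.05744716] [[-0.2  0.8]
 [-0.5  1.8]
 [ 0.3  2.1]
 [ 1.6  1.1]
 [-0.7 -8.6]
 [ 1.7 -0.2]
 [ 0.8 -1.3]
 [-0.8  0.6]
 [-1.5 -0.1]
 [ 0.  -1.2]]
post top pred [247.36048057  99.23364279] clamp end [243.3912003 185.4243009] [356.77573915 185.88811759]
t 7.975 tcp [0.5373 0.0134 0.2394] yaw -14.4 F [ 0.1 -0.4  0.6] w 0.0496 q [ 24.  23. -37. 103.  14.  58. -32.]
R x [ 0.0014  0.0344 -0.9994]
tool delta [ 0.0028 -0.0678 -0.0845]
```

```bash
python3 -c "
import cv2
a=cv2.imread('pics/wrist7.png')[0:220,160:450]
cv2.imwrite('pics/w7.png',cv2.resize(a,None,fx=2.6,fy=2.6,interpolation=cv2.INTER_CUBIC))"
```

```text
(no output)
```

View pics/w7.png

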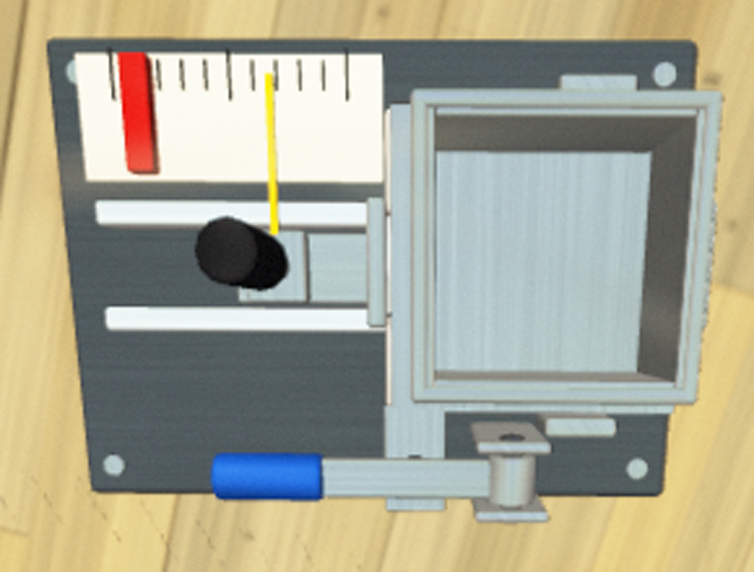

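Call:
play_rows:
  deltas:
    - [[0.042,0,0,-0.03,0,-0.034,0.006],[0.042,0,-0.02,-0.03,0,0,0],[0.042,0,-0.025,-0.025,0,0,0],[0.042,0,-0.023,0,0,0,0],[0.042,0,0,0,0,0,0]]
  newtons: 50

```text
time: 8.6
tcp_pos: [0.4915, 0.1155, 0.2391]
eef_rot: [[-0.003, 0.968, -0.25], [-0.001, -0.25, -0.968], [-1.0, -0.002, 0.002]]
contact_force: [0.3, -0.6, -0.6]
width: 0.0419
```

```bash
sed -i 's/^P=.*/P=[.5505,.0972,-.2540]/' h.py; python3 -c "
from h import *
import cv2
go(S(P,(-.06,.0,.076)))
cv2.imwrite('pics/wrist8.png',cv2.cvtColor(robot.get_image('wrist'),cv2.COLOR_RGB2BGR))
print(wproj(S(P,(-.06,0,.115))))
"
```

```text
t 8.6 tcp [0.4915 0.1155 0.2391] yaw -14.46 F [ 0.3 -0.6 -0.6] w 0.0419 q [ 13.  20. -39. 108.  15.  57. -46.]
R x [-2.7e-03 -9.0e-04 -1.0e+00]
tool delta [0.1631 0.0021 0.0027]
[326.84781179 194.29741658]
```

View pics/wrist8.png

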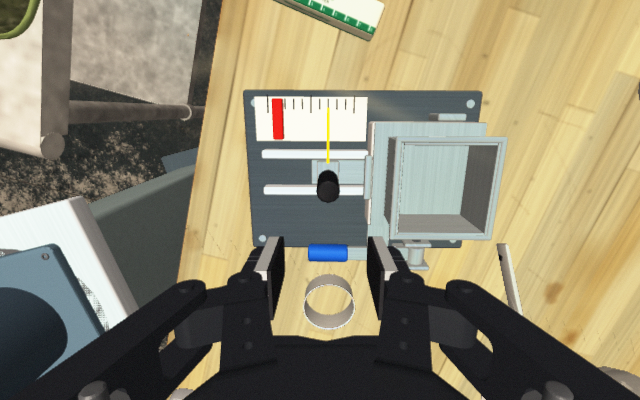

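```bash
python3 -c "
from h import *
import cv2
for l in [(.12,.095,.0066),(-.16,.095,.0066),(-.16,-.105,.0066),(.1,.05,.109),(.1,-.05,.109),(0,.05,.109),(0,-.05,.109),(-.06,0,.115),(-.06,0,.03),(-.06,.065,.031)]: print(l,wproj(S(P,l)).round(1))
a=cv2.imread('pics/wrist8.png')[80:280,230:520]
cv2.imwrite('pics/w8.png',cv2.resize(a,None,fx=2.6,fy=2.6,interpolation=cv2.INTER_CUBIC))"
```

```text
(0.12, 0.095, 0.0066) [480.2  91.9]
(-0.16, 0.095, 0.0066) [241.6  92. ]
(-0.16, -0.105, 0.0066) [252.8 248. ]
(0.1, 0.05, 0.109) [507.1 138.3]
(0.1, -0.05, 0.109) [490.3 242. ]
(0, 0.05, 0.109) [394.4 138.3]
(0, -0.05, 0.109) [388. 242.]
(-0.06, 0, 0.115) [326.8 194.3]
(-0.06, 0, 0.03) [326.7 175.4]
(-0.06, 0.065, 0.031) [326.7 118.8]
```

View pics/w8.png

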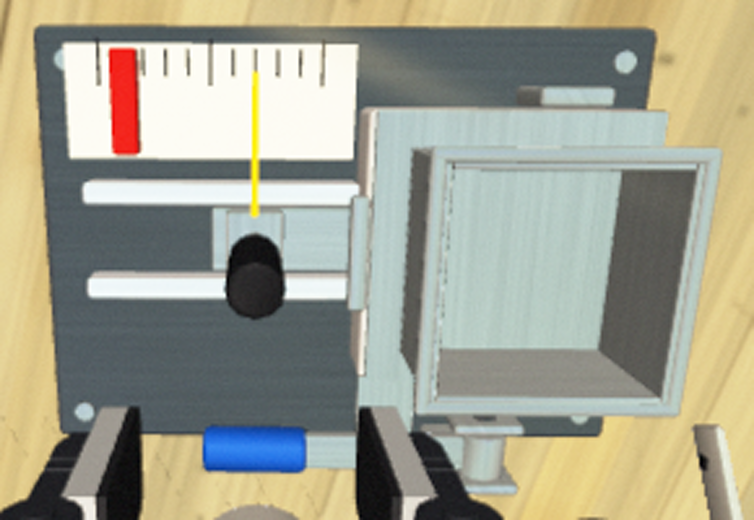

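Call:
play_rows:
  deltas:
    - [[0.042,0.03,0.003,0.001,0,0,0],[0.042,0.035,0,0,0,0,0],[0.042,0.035,0,0,0,0,0],[0.042,0.032,0,0,0,0,0],[0.042,0.025,0,0,0,0,0],[0.042,0.005,0,0,0,0,0]]
  newtons: 50

```text
time: 9.4
tcp_pos: [0.5024, 0.1092, 0.0725]
eef_rot: [[0.003, 0.966, -0.26], [-0.001, -0.26, -0.966], [-1.0, 0.003, 0.0]]
contact_force: [-3.5, 0.5, 4.8]
width: 0.0422
```

```bash
python3 -c "
from h import *
import cv2
go(S(P,(-.06,.0,.076)))
cv2.imwrite('pics/wrist9.png',cv2.cvtColor(robot.get_image('wrist'),cv2.COLOR_RGB2BGR))
"
```

```text
t 9.4 tcp [0.5024 0.1092 0.0725] yaw -15.05 F [-3.5  0.5  4.8] w 0.0422 q [  6.  35. -30. 113.  28.  39. -57.]
R x [ 0.0026 -0.001  -1.    ]
tool delta [-0.0035 -0.0104 -0.0003]
```

View pics/wrist9.png

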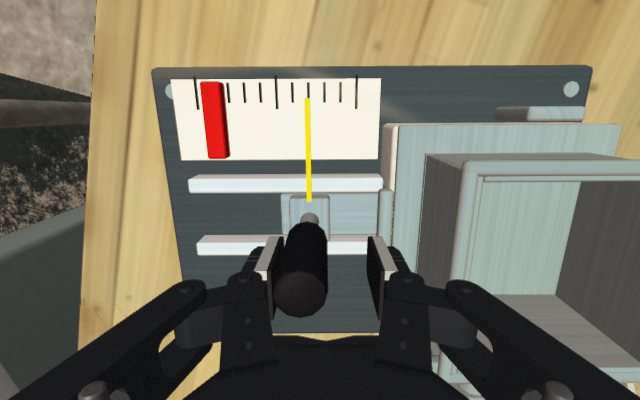

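Call:
play_rows:
  deltas:
    - [[0.042,-0.002,-0.006,0,-0.01,0,0],[0.042,-0.001,-0.004,0,0,0,0],[0.042,0,0,0,0,0,0]]

```text
time: 9.82
tcp_pos: [0.495, 0.1121, 0.0784]
eef_rot: [[0.008, 0.968, -0.25], [0.0, -0.25, -0.968], [-1.0, 0.008, -0.002]]
contact_force: [0.2, -0.7, -1.2]
width: 0.0419
```

```bash
python3 -c "
from h import *
import cv2
go(S(P,(-.06,.0,.076)))
cv2.imwrite('pics/wrist10.png',cv2.cvtColor(robot.get_image('wrist'),cv2.COLOR_RGB2BGR))
"
```

```text
t 9.825 tcp [0.495  0.1121 0.0784] yaw -14.5 F [ 0.2 -0.7 -1.2] w 0.0419 q [  6.  34. -31. 114.  28.  38. -57.]
R x [ 0.0082  0.     -1.    ]
tool delta [ 0.0023 -0.0025  0.0005]
```

View pics/wrist10.png

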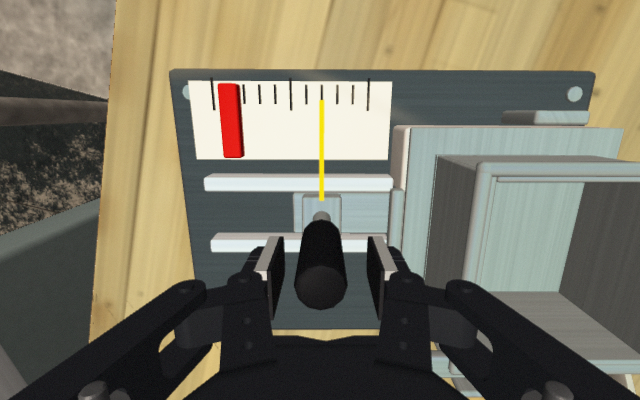

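Call:
play_rows:
  deltas:
    - [[0.015,0,0,0,0,0,0],[0.015,0,0,0,0,0,0],[0.015,0,0,0,0,0,0],[0.015,0,0,0,0,0,0]]
  newtons: 60

```text
time: 10.38
tcp_pos: [0.4929, 0.1126, 0.0789]
eef_rot: [[0.005, 0.968, -0.25], [-0.0, -0.25, -0.968], [-1.0, 0.005, -0.001]]
contact_force: [0.1, 0.3, -0.3]
width: 0.021
```

```bash
python3 -c "
from h import *
import cv2
go(S(P,(-.1174,.0,.076)))
cv2.imwrite('pics/wrist11.png',cv2.cvtColor(robot.get_image('wrist'),cv2.COLOR_RGB2BGR))
"
```

```text
t 10.375 tcp [0.4929 0.1126 0.0789] yaw -14.5 F [ 0.1  0.3 -0.3] w 0.021 q [  6.  34. -31. 115.  27.  39. -57.]
R x [ 4.6e-03 -5.0e-04 -1.0e+00]
tool delta [ 0.0026 -0.0577  0.0004]
```

View pics/wrist11.png

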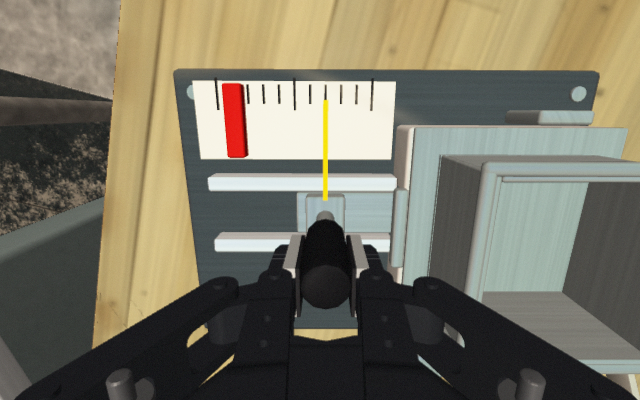

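Call:
play_rows:
  deltas:
    - [[0.015,0,-0.008,0,0,0,0],[0.015,0,-0.01,0,0,0,0],[0.015,0,-0.01,0,0,0,0],[0.015,0,-0.01,0,0,0,0],[0.015,0,-0.008,0,0,0,0],[0.015,0,0,0,0,0,0]]
  newtons: 60

```text
time: 11.18
tcp_pos: [0.4549, 0.1227, 0.0789]
eef_rot: [[0.018, 0.967, -0.255], [0.002, -0.255, -0.967], [-1.0, 0.017, -0.006]]
contact_force: [6.6, -0.5, -6.7]
width: 0.0205
```

```bash
python3 -c "
from h import *
import cv2
go(S(P,(-.1174,.0,.076)))
cv2.imwrite('pics/wrist12.png',cv2.cvtColor(robot.get_image('wrist'),cv2.COLOR_RGB2BGR))
"
```

```text
t 11.175 tcp [0.4549 0.1227 0.0789] yaw -14.78 F [ 6.6 -0.5 -6.7] w 0.0205 q [  4.  31. -31. 120.  28.  35. -61.]
R x [ 0.0184  0.0016 -0.9998]
tool delta [ 0.0026 -0.0185  0.0008]
```

View pics/wrist12.png

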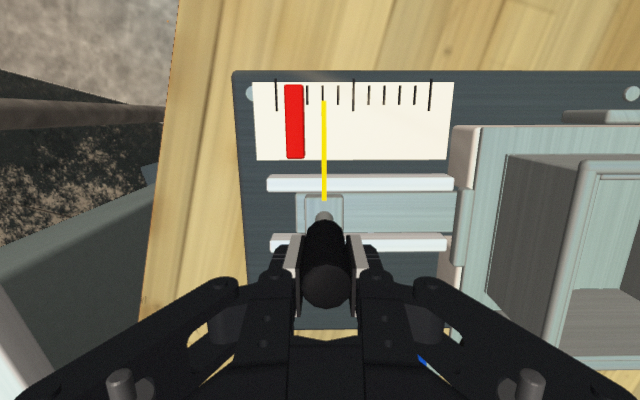

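Call:
play_rows:
  deltas:
    - [[0.015,0,-0.007,0,0,0,0],[0.015,0,-0.007,0,0,0,0],[0.015,0,-0.005,0,0,0,0],[0.015,0,0,0,0,0,0],[0.015,0,0,0,0,0,0]]

```text
time: 11.85
tcp_pos: [0.4431, 0.1259, 0.0789]
eef_rot: [[0.029, 0.966, -0.258], [0.003, -0.259, -0.966], [-1.0, 0.027, -0.01]]
contact_force: [8.0, 0.0, -5.8]
width: 0.0206
```

```bash
python3 -c "
from h import *
import cv2
go(S(P,(-.1174,.0,.076)))
cv2.imwrite('pics/wrist13.png',cv2.cvtColor(robot.get_image('wrist'),cv2.COLOR_RGB2BGR))
"
```

```text
t 11.85 tcp [0.4431 0.1259 0.0789] yaw -15.0 F [ 8.   0.  -5.8] w 0.0206 q [  3.  30. -31. 122.  28.  33. -63.]
R x [ 0.0292  0.0027 -0.9996]
tool delta [ 0.0028 -0.0063  0.0009]
```

View pics/wrist13.png

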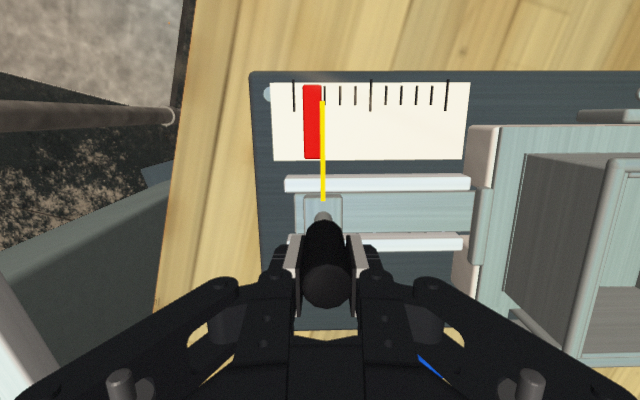

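Call:
play_rows:
  deltas:
    - [[0.015,0,-0.005,0,0,0,0],[0.015,0,-0.005,0,0,0,0],[0.015,0,-0.002,0,0,0,0],[0.015,0,-0.002,0,0,0,0]]

```text
time: 12.4
tcp_pos: [0.4349, 0.1281, 0.0789]
eef_rot: [[0.037, 0.965, -0.261], [0.003, -0.261, -0.965], [-0.999, 0.035, -0.013]]
contact_force: [9.4, -1.4, -6.3]
width: 0.0206
```

```bash
python3 -c "
from h import *
import cv2
go(S(P,(-.1174,.0,.076)))
cv2.imwrite('pics/wrist14.png',cv2.cvtColor(robot.get_image('wrist'),cv2.COLOR_RGB2BGR))
go(S(P,(-.1174,.0,.076)))
"
```

```text
t 12.4 tcp [0.4349 0.1281 0.0789] yaw -15.14 F [ 9.4 -1.4 -6.3] w 0.0206 q [  3.  29. -30. 123.  29.  32. -64.]
R x [ 0.0372  0.003  -0.9993]
tool delta [0.003  0.0022 0.0009]
t 12.45 tcp [0.4348 0.1282 0.079 ] yaw -15.13 F [ 9.6 -0.5 -6. ] w 0.0205 q [  3.  29. -30. 123.  29.  32. -64.]
R x [ 0.0372  0.003  -0.9993]
tool delta [0.003  0.0023 0.0009]
```

View pics/wrist14.png

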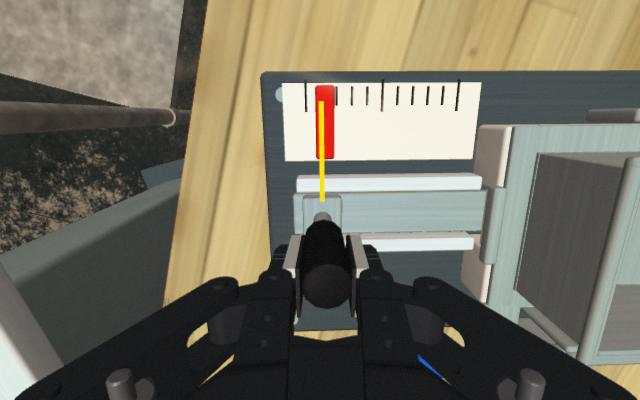

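Call:
play_rows:
  deltas:
    - [[0.015,0,0.001,0,0,0,0],[0.015,0,0,0,0,0,0]]

```text
time: 12.7
tcp_pos: [0.4376, 0.1274, 0.079]
eef_rot: [[0.04, 0.965, -0.261], [0.003, -0.261, -0.965], [-0.999, 0.037, -0.013]]
contact_force: [8.8, -0.6, -5.2]
width: 0.0205
```

```bash
python3 -c "
from h import *
import cv2
go(S(P,(-.1174,.0,.076)))
for n in ['wrist','scene','top']: cv2.imwrite(f'pics/{n}15.png',cv2.cvtColor(robot.get_image(n),cv2.COLOR_RGB2BGR))
go(S(P,(-.1174,.0,.076)))
w=cv2.resize(cv2.imread('pics/wrist15.png')[60:260,240:500],None,fx=1.5,fy=1.5)
a=cv2.imread('pics/scene15.png')[140:340,230:430];b=cv2.imread('pics/top15.png')[140:340,200:400]
a,b=[cv2.resize(i,None,fx=1.98,fy=1.98,interpolation=cv2.INTER_CUBIC) for i in (a,b)]
cv2.imwrite('pics/w15.png',w);cv2.imwrite('pics/c15.png',cv2.hconcat([a,b]))
"
```

```text
t 12.7 tcp [0.4376 0.1274 0.079 ] yaw -15.16 F [ 8.8 -0.6 -5.2] w 0.0205 q [  3.  29. -30. 123.  29.  32. -64.]
R x [ 0.0396  0.0031 -0.9992]
tool delta [ 0.0029 -0.0006  0.0009]
t 12.85 tcp [0.4377 0.1274 0.079 ] yaw -15.15 F [ 9.3 -0.2 -6.2] w 0.0207 q [  3.  29. -30. 123.  29.  32. -64.]
R x [ 0.0397  0.0031 -0.9992]
tool delta [ 0.003  -0.0007  0.0009]
```

View pics/w15.png

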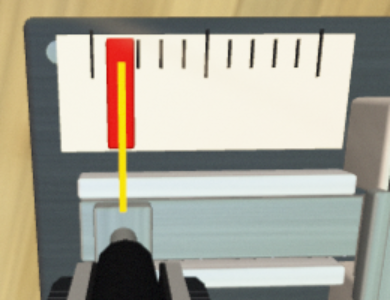

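View pics/c15.png

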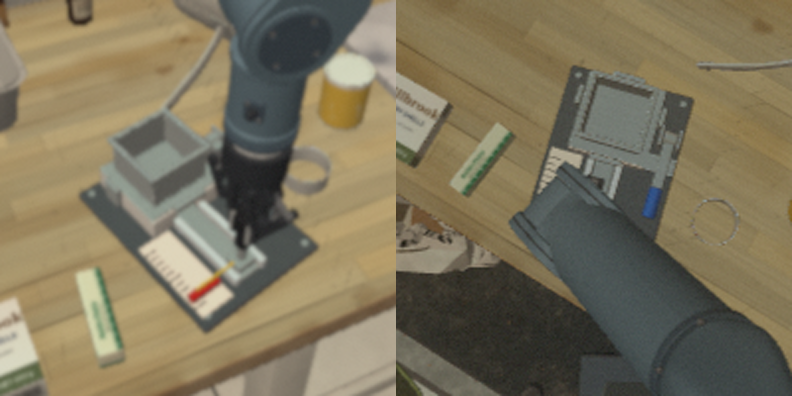

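```bash
python3 -c "
from h import *
for i in range(8): robot.get_image('top')
go(S(P,(-.1174,.0,.076)))
robot.sign_off()"
```

```text
t 13.25 tcp [0.4377 0.1274 0.079 ] yaw -15.16 F [ 7.9 -0.7 -5.8] w 0.0207 q [  3.  29. -30. 123.  29.  32. -64.]
R x [ 0.0398  0.0031 -0.9992]
tool delta [ 0.0029 -0.0007  0.0009]
the job is handed in; nothing more can be done
```

The clamp is down on the hopper's ear and the shutter is drawn out to the red mark. I handed the job in at 13.25 s with the gripper still holding the post at a 60 N setting.

**Clamp:** I pushed the blue-gripped arm over centre with closed fingers and it fell the rest of the way under its own weight. The wrist view afterwards shows it lying level where the fitted model puts it, and the last top view shows it still down.

**Shutter:** I gripped the post with the jaws along the pull direction and drew it out about 57 mm. In the last wrist view the yellow pointer is within about 1 mm of the middle of the red mark, where ±6 mm is allowed. The arm then held steady for the last 0.4 s, against a measured force of about 8 to 9 N along the pull.

**Surroundings:** In the final views the hopper is in its seat, and the butter, drum and ring look where they started.

**What went less than smoothly:**
- **First clamp push:** it met the gripper's linkage, with about 8 N upward. I raised the tool and pushed again without trouble.
- **Descent to the post:** it drifted about 10 mm and brushed something lightly, about 6 N. I re-centred before gripping.
- **First pull to the mark:** it overshot by about 2 mm, and I eased it back.
- **At hand-in:** the tool was tilted about 2 degrees and showed a steady downward force of about 6 N on the gripper.
- **Stand position:** the separate camera fits of it agreed only to about 2–4 mm, so I set the final pointer position from the wrist view directly.

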